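Check the drum gap of a sample roaster with a feeler gauge

ROBOT

A 6-joint arm with a two-finger parallel gripper is mounted at the origin on the work surface. World frame = base frame: x ahead of the robot, y to its left, z up, the work surface at z = 0. Lengths are in m, angles in degrees, forces in N, time in s.
With the tool pointing down it reaches from about 0.3 to 0.75 m from the base axis. Payload 8.5 kg.
Tool frame: the origin (TCP) lies midway between the tips of the shut fingers; the grasp point (between the pads) lies 19 mm behind it; z points along the fingers, y is the direction in which the jaws open and shut (so a half turn about z gives the same grasp; the last joint's range is limited). The gripper opens to 85 mm and grips with 20 to 120 N. Pads are 22 mm wide; open, the fingers measure 114 mm over their backs; the gripper's body (76 mm by 85 mm) begins 54 mm behind the grasp point. The pads swing forward as they close: fully open they stand 13 mm farther back than shut.
Start: joints at [59.914, 21.807, 74.336, -0, 83.858, -12.336], TCP at [0.168, 0.524, 0.231] pointing down, gripper open.
Joint ranges: [-178.18, 178.18], [-50.72, 133.34], [12.68, 142.11], [-81.47, 261.47], [9.98, 163.14], [-165.26, 165.26]. Speed limits (degrees/s): [136.94, 136.94, 180, 180, 180, 180].

INTERFACE

Orientations are given as a 3x3 rotation matrix whose columns are the frame's x, y, z axes.
In Python, from rig import env, viewer, ticket gives the robot as it stands. The module is installed in compiled form; this text tells all that it offers.
- The arm moves only by the shell command python3 -m pendant 'ROWS' [FORCE]. ROWS is JSON, a list of rows, each a list of 3 entries, a list of its own where there are three numbers: the shift along the world's x, y, z in mm, then the turn about the world's z in rad, then the opening, from -1 (shut) to 1 (fully open). A call has 1 to 12 rows; each row shifts and turns the pose as measured when the row begins; what a row does not reach is not made up. A row lasts 1/8 s, in which the tool goes at most 62.5 mm and 10.7 degrees, less where a joint would pass 70% of its speed; a pose out of reach is approached as far as the arm can. A call with a gripper value outside its range is refused whole. The fingers move at their own pace and stop on an object; FORCE is the grip in N (left out, the last holds). Time passes only in rows, so rows that do not move let the fingers close. It gives the time, the measured TCP pose, the force and the opening at its end, in the units of the state.
- env.observe(): the state, without advancing time (a new reading comes with each control period).
- viewer.get_image(name): name is "side" or "top"; returns (picture, depth): 480x640x3 uint8, red, green, blue; 480x640 float32, m along the optical axis (not along the pixel's ray), 0 where there is no reading.
- viewer.camera_params(name): a dict with "fx", "fy", "cx", "cy" (pixels), "rvec" (rotation vector, rad) and "tvec" (3), from world to camera coordinates, as OpenCV has them. Camera axes: x right, y down, z forward; pixel columns grow to the right and rows downward; lengths in m; the calibration is good to about 2 mm. A picture is of the moment at which its call begins. camera_params takes no time and is no camera call.
- ticket.close_job(): hands the job in, once; it reports no verdict.
The state is a dict: "time_s": time; "q": joint angles; "qvel": joint speeds; "joint_efforts": joint torques, N m; "position": TCP position; "tool_rot": TCP orientation; "ft_force": force on the tool from outside, world axes, zero at the start; "wrist_torque": the same for the moment, N m; "grip_width": finger opening in m.
Only numpy, scipy, OpenCV 4.12 (cv2) and the standard library are available. Lean on these libraries where they do the work, as an engineer would, in place of code of your own. Each camera call takes 0.05 s, during which the arm holds its last target. There are 200 camera calls.

TASK

Check the gap between the front plate and the drum of the small sample roaster: take the feeler gauge with the plain rectangular block handle from the wooden stand and, without forcing it, slide its blade straight down into the gap at the top of the drum until you feel both sides drag on it and its handle is down at the rim or nearly so. Then let go and leave it standing there upright, pinched in the gap; leave the other two gauges in the stand.

Things in the scene. Friction and masses are not known exactly. Their poses are not given: they have to be found in the camera images.
- flat_gauge_mid (a point): Centre of the handle of the gauge to use, half-way up. Plain grey block handle 30 mm (its x) by 50 mm (y) by 50 mm high; below it a plain steel blade 6 mm thick (x), 30 mm wide (y), 70 mm long, so the blade's tip is 95 mm below this point. z is up along the gauge. About 0.12 kg. It hangs in a slot of the stand by the underside of its handle and lifts straight out.
- flat_gauge_tip (a point): Middle of the lower end of the same gauge's blade, 70 mm below the underside of the handle; same axes.
- flat_gauge: The same gauge; this origin is at the centre of the underside of its handle; same axes.
- round_gauge: Another gauge, with a round mushroom knob (48 mm across) on a 30 by 50 mm foot and a 3 mm blade, too thin for the gap; origin at the centre of the underside of its foot. Stays in the stand.
- loop_gauge: Another gauge, with an open loop handle (about 50 mm wide, standing along y) on a 30 by 50 mm foot and a 10 mm blade, too thick for the gap; origin at the centre of the underside of its foot. Stays in the stand.
- stand: Fixed wooden block, 75 mm (x) by 250 mm (y) by 85 mm high, with three slots 80 mm apart along its y, one gauge in each, in any order; each gauge has its axes along the stand's. Origin at the centre of the underside.
- gap (a point): Middle of the mouth of the gap, level with the rims' tops, 145 mm above the table. x points across the gap from front plate to drum (the blade's thickness goes along it), y along the gap, z up. The gap is 3 mm; both rims are bevelled 10 mm, so the mouth is 23 mm wide at the top. The blade goes down 70 mm until the handle meets the rims. Nothing of the roaster is higher than the rims.
- drum: The roaster's steel drum, a cylinder 130 mm in diameter and 118 mm long, beyond the gap, axis along the gap's x; origin on the table below the gap. Drum and front plate each sit on a soft spring and yield up to 9 mm along x (2.4 N to start, 0.3 N more per mm), so the 6 mm blade pushes them apart and drags with a few newtons.
- plate: The roaster's dark round front plate, 130 mm in diameter and 16 mm thick, on the robot's side of the gap, sprung like the drum; origin on the table below the gap.
Mind the look-alikes: they are no part of the job. Leave any pink or purple look-alike of the flat_gauge alone.

How it is judged (in metres and radians):
On the way, in this order (a step that is already met when the one before it is completed fails the run):
1. the block-handled gauge has been lifted clear of the stand in the gripper (height (world z) of flat_gauge_tip above 0.09 m and contact force between the fingers and flat_gauge above 0.5 N), for 0.1 s.
2. held in the gripper, its blade is pushed into the gap (tip 15 mm or more below the rims) and drags on the drum or the plate (z of flat_gauge_tip in the frame of gap below -0.015 m and horizontal distance between flat_gauge_tip and gap below 0.022 m and contact force between the fingers and flat_gauge above 0.5 N and (contact force between flat_gauge and drum above 1 N or contact force between flat_gauge and plate above 1 N)), for 0.15 s.
At the end, for the whole second after the job is handed in: The block-handled gauge stands released and at rest in the gap, tip at least 45 mm below the rims and within 22 mm of the gap's middle, upright and in line within 0.2 rad, pinched by drum and plate (0.5 N or more each); the other gauges within 30 mm of their start (z of flat_gauge_tip in the frame of gap below -0.045 m and horizontal distance between flat_gauge_tip and gap below 0.022 m and angle between flat_gauge's own z axis and vertical below 0.2 rad and angle between the x axis of flat_gauge and the x axis of gap, either way round below 0.2 rad and contact force between flat_gauge and drum above 0.5 N and contact force between flat_gauge and plate above 0.5 N and linear speed of flat_gauge below 0.02 m/s and distance of each of round_gauge, loop_gauge from where it was at the start of the episode below 0.03 m); the robot touches nothing.
It fails at once if the gauge is forced: more than 45 N between it and the drum or the plate (contact force between flat_gauge and drum above 45 N or contact force between flat_gauge and plate above 45 N).
It fails at once if another gauge is taken from its place (distance of any of round_gauge, loop_gauge from where it was at the start of the episode above 0.03 m).
It also fails if it takes over 38 s, if anything falls off the work surface, if the arm or the gripper's body presses on something with over 40 N, if the wrist force passes 120 N, or if a joint passes its speed limit or range.

## Working session

There is one attempt and no reset: what is moved stays moved. The work goes in short steps, Python scripts to look and compute and a shell command to move; the robot and the scene stay as the last step left them, time stands still between calls to the robot, and variables do not carry over. Pictures are saved under pics/ and viewed, about 8 in all and at most 12, crops included, and the job is handed in when it is done.

```bash
mkdir -p pics
cat > h.py <<'E'
import numpy as np,cv2
from rig import env,viewer,ticket
def grab(n,tag):
    im,d=viewer.get_image(n); np.savez(f'{tag}.npz',im=im,d=d)
    cv2.imwrite(f'pics/{tag}.png',im[:,:,::-1]); return im,d
def cloud(n,d):
    p=viewer.camera_params(n); R=cv2.Rodrigues(np.array(p['rvec'],float))[0]; t=np.array(p['tvec'],float).ravel()
    v,u=np.mgrid[:480,:640]
    c=np.stack([(u-p['cx'])/p['fx']*d,(v-p['cy'])/p['fy']*d,d],-1)
    w=(c-t)@R; w[d==0]=np.nan; return w
E
python3 - <<'E'
from h import *
for n in('side','top'):
    im,d=grab(n,n+'1'); p=viewer.camera_params(n); R=cv2.Rodrigues(np.array(p['rvec'],float))[0]
    print(n,-R.T@np.array(p['tvec']).ravel(),R[2],p['fx'])
a=[cv2.imread(f'pics/{n}1.png') for n in('side','top')]
s=env.observe();print(s['position'],s['tool_rot'],s['grip_width'],s['time_s'])
E
```

```text
side [0.42305339 0.64231485 0.48075527] [ 0.16171188 -0.83638139 -0.52375132] 458.3876098926477
top [0.43562914 0.04019335 0.80462845] [ 0.11417936  0.03331638 -0.99290135] 436.8179565092785
[0.16754142 0.52358478 0.23076751] [[-9.52388076e-01  3.04887724e-01 -6.54494321e-04]
 [ 3.04888302e-01  9.52387436e-01 -1.13823530e-03]
 [ 2.76298198e-04 -1.28358939e-03 -9.99999138e-01]] 0.08587319416940435 0.1
```

View pics/top1.png

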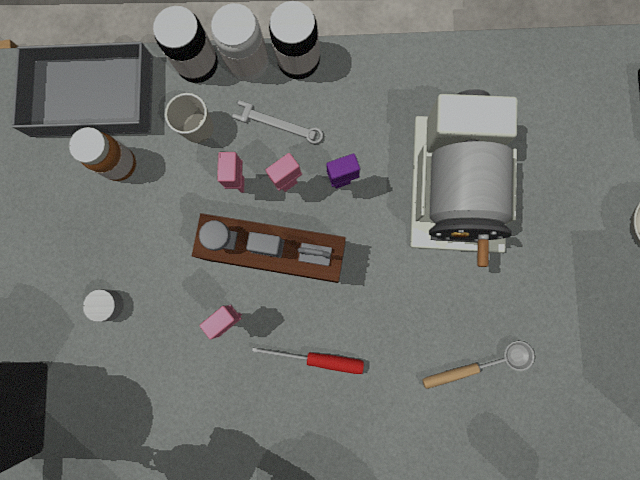

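View pics/side1.png

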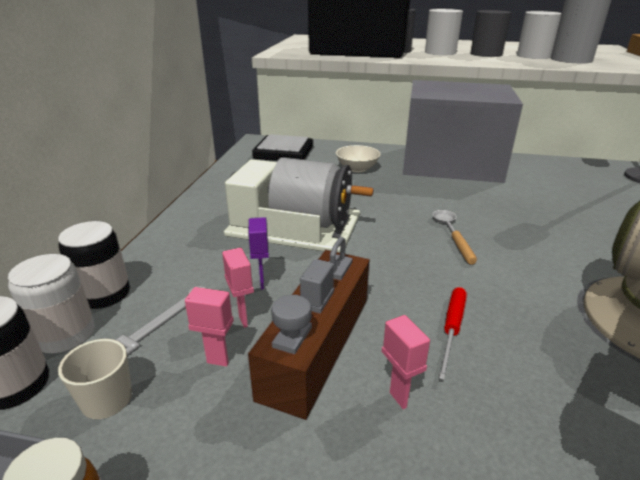

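Top view: the stand is at (268,247) with the round knob at (214,235), the grey block at (264,243) and the loop at (316,253). The look-alikes are pink at (230,170), (284,172) and (220,321), and purple at (343,170). The grey block at (264,243) fits the description, and in the side view it is at (317,283). The roaster's plate/drum gap is near (470,224) in the top view.

Run:
```python
from h import *
z=np.load('top1.npz'); im,d=z['im'],z['d']; w=cloud('top',d); np.set_printoptions(precision=4,suppress=True)
def rect(name,m):
    P=w[m]; P=P[~np.isnan(P[:,0])]; (c,s,a)=cv2.minAreaRect((P[:,:2]*1000).astype(np.float32)); print(name,len(P),c,s,a,np.median(P[:,2]))
v,u=np.mgrid[:480,:640]
def box(a,b,c,e): return (u>a)&(u<b)&(v>c)&(v<e)
Z=w[...,2]
print('block z',Z[243,250:282:4],'table',np.nanmedian(Z[400:470,560:630]))
rect('block',box(235,290,225,265)&(Z>.115)&(abs(Z-np.nanmedian(Z[238:248,256:272]))<.004))
rect('stand',box(180,355,205,290)&(Z>.078)&(Z<.092))
rect('standall',box(180,355,205,290)&(Z>.03)&(Z<.092))
# roaster profile along col
for c in (455,470,485):
    print(c,[(r,*(w[r,c]*1000).round(0)) for r in range(205,245,2)])
rect('drum-ish',box(425,520,140,245)&(Z>.125))
a=cv2.resize(im[130:250,420:530,::-1],None,fx=3.6,fy=4,interpolation=2)
b=cv2.resize(im[205:285,190:350,::-1],None,fx=2.475,fy=6,interpolation=2)
cv2.imwrite('pics/c1.png',np.hstack([a,b]))
```

```text
block z [0.1336 0.135  0.1325 0.1337 0.1325 0.1327 0.1326 0.1333] table -3.58751495329346e-05
block 596 (521.5138549804688, 155.90647888183594) (50.11714172363281, 30.0501766204834) 78.835205078125 0.13377722509162754
stand 4733 (521.6873779296875, 156.37144470214844) (250.5825958251953, 75.18023681640625) 79.18580627441406 0.08416475669690217
standall 4877 (521.6603393554688, 156.32925415039062) (250.69131469726562, 75.1974105834961) 79.2004165649414 0.08411139328244335
455 [(205, np.float64(573.0), np.float64(-143.0), np.float64(133.0)), (207, np.float64(570.0), np.float64(-143.0), np.float64(132.0)), (209, np.float64(567.0), np.float64(-142.0), np.float64(133.0)), (211, np.float64(564.0), np.float64(-143.0), np.float64(132.0)), (213, np.float64(561.0), np.float64(-143.0), np.float64(129.0)), (215, np.float64(559.0), np.float64(-144.0), np.float64(127.0)), (217, np.float64(556.0), np.float64(-145.0), np.float64(122.0)), (219, np.float64(556.0), np.float64(-149.0), np.float64(107.0)), (221, np.float64(nan), np.float64(nan), np.float64(nan)), (223, np.float64(546.0), np.float64(-142.
[... 2698 characters left out ...]
loat64(536.0), np.float64(-183.0), np.float64(144.0)), (229, np.float64(534.0), np.float64(-184.0), np.float64(140.0)), (231, np.float64(533.0), np.float64(-190.0), np.float64(122.0)), (233, np.float64(533.0), np.float64(-196.0), np.float64(102.0)), (235, np.float64(530.0), np.float64(-198.0), np.float64(98.0)), (237, np.float64(527.0), np.float64(-198.0), np.float64(97.0)), (239, np.float64(524.0), np.float64(-197.0), np.float64(98.0)), (241, np.float64(520.0), np.float64(-197.0), np.float64(98.0)), (243, np.float64(517.0), np.float64(-197.0), np.float64(97.0))]
drum-ish 4981 (601.260498046875, -182.2981719970703) (94.54422760009766, 140.99911499023438) 84.86582946777344 0.13903201276481822
```

View pics/c1.png

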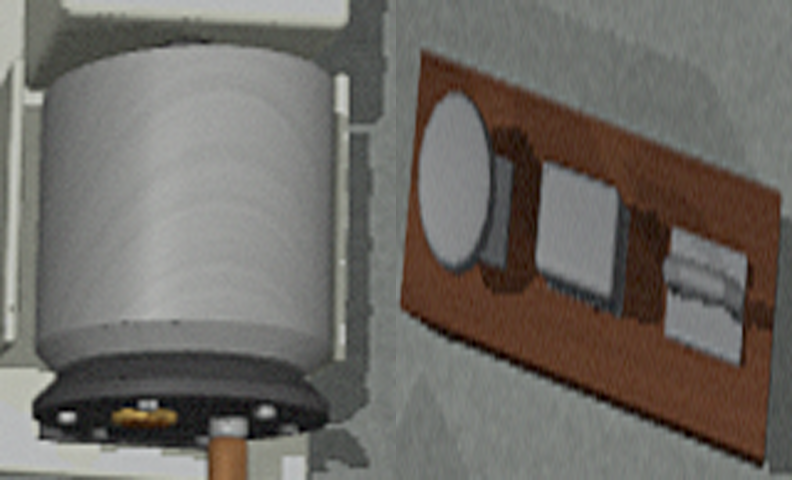

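Run:
```python
from h import *
from scipy.optimize import least_squares
np.set_printoptions(precision=4,suppress=True)
for n in('top','side'):
    z=np.load(n+'1.npz'); w=cloud(n,z['d']).reshape(-1,3); w=w[~np.isnan(w[:,0])]
    D=w[(w[:,0]>.575)&(w[:,0]<.65)&(abs(w[:,1]+.178)<.063)&(w[:,2]>.095)&(w[:,2]<.16)]
    f=lambda p,D:np.hypot(D[:,1]-p[0]-p[1]*(D[:,0]-.55),D[:,2]-p[2])-.065
    r=least_squares(f,[-.18,-.1,.08],args=(D,),loss='soft_l1',f_scale=.002)
    print(n,'drum',len(D),r.x,np.degrees(np.arctan(r.x[1])),np.sqrt(np.mean(r.fun**2)))
    yaw=r.x[1]
    F=w[(w[:,0]>.515)&(w[:,0]<.545)&(abs(w[:,1]+.175)<.06)&(w[:,2]>.03)&(w[:,2]<.125)]
    g=lambda p,F:F[:,0]-p[0]-p[1]*(F[:,1]+.18)
    q=least_squares(g,[.534,.1],args=(F,),loss='soft_l1',f_scale=.001)
    print('face',len(F),q.x,np.degrees(np.arctan(q.x[1])))
    # ridge profile: along gap axis coordinate s, height above cylinder
    a=np.array([1,yaw])/np.hypot(1,yaw); P=w[:,:2]-[.55,r.x[0]]
    s=P@a; t=P@[-a[1],a[0]]; rad=np.hypot(t,w[:,2]-r.x[2])
    m=(abs(t)<.04)&(w[:,2]>.09)
    for k in np.arange(-.024,.03,.002):
        mm=m&(abs(s-k)<.001); print(int(round(k*1e3)),mm.sum(),np.round(1e3*np.median(rad[mm]),1) if mm.any() else '',end=' | ')
    print()
```

```text
top drum 3614 [-0.179  -0.0802  0.079 ] -4.585941229756912 0.0010003615013889657
face 773 [0.5336 0.0852] 4.8690648862798
-24 10 25.5 | -22 11 26.3 | -20 47 28.7 | -18 48 34.3 | -16 271 48.7 | -14 63 65.3 | -12 76 65.0 | -10 65 64.9 | -8 53 62.9 | -6 53 61.0 | -4 47 59.1 | -2 50 57.1 | 0 32 55.5 | 2 35 47.8 | 4 132 54.4 | 6 81 58.1 | 8 84 59.7 | 10 81 62.0 | 12 85 64.0 | 14 67 64.9 | 16 73 65.0 | 18 61 65.1 | 20 68 65.3 | 22 65 65.2 | 24 69 64.8 | 26 59 64.8 | 28 72 65.2 | 
side drum 1545 [-0.1786 -0.0776  0.081 ] -4.439158175449108 0.00122469351835919
face 636 [0.5355 0.087 ] 4.973546921001275
-24 7 21.2 | -22 4 19.1 | -20 7 20.4 | -18 41 30.3 | -16 27 37.0 | -14 182 46.7 | -12 18 65.1 | -10 16 65.3 | -8 16 64.8 | -6 11 63.7 | -4 11 61.2 | -2 13 59.0 | 0 12 57.1 | 2 7 55.6 | 4 20 52.9 | 6 46 54.6 | 8 28 57.6 | 10 33 59.9 | 12 23 62.2 | 14 27 63.7 | 16 19 64.8 | 18 22 64.6 | 20 17 65.1 | 22 20 65.2 | 24 18 65.2 | 26 16 65.1 | 28 17 64.4 |
```

Close crop confirms the grey block is the middle gauge in the stand. Estimates: block at (521.6, 156.1) mm with x axis at -10.8°, gap at about (551.7, -179.1) mm with x axis at -4.7°.

```bash
python3 -m pendant '[[[38,-40,4],-0.16,1],[[38,-40,4],-0.16,1],[[38,-40,4],-0.16,1],[[38,-40,2],-0.16,1],[[38,-40,0],-0.16,1],[[38,-40,0],-0.16,1],[[38,-40,0],-0.16,1],[[38,-40,0],-0.16,1],[[0,0,0],0,1]]' 40
```

```text
time_s: 1.23
position: [0.4782, 0.1916, 0.2421]
tool_rot: [[0.06, 0.998, -0.006], [0.998, -0.06, 0.001], [0.0, -0.006, -1.0]]
ft_force: [0.3, 0.2, -0.1]
grip_width: 0.0858
```

```bash
python3 -m pendant '[[[22,-18,-20],-0.07,1],[[21,-17,-20],-0.06,1],[[0,0,0],0,1]]'
python3 - <<'E'
from h import *
s=env.observe();R=np.array(s['tool_rot']);print(s['position'],np.degrees(np.arctan2(R[1,1],R[0,1])),R[:,2])
im,d=grab('side','side2')
a=cv2.resize(im[150:420,180:480,::-1],None,fx=2.2,fy=2.2); cv2.imwrite('pics/c2.png',a)
E
```

```text
time_s: 1.6
position: [0.5208, 0.157, 0.2007]
tool_rot: [[0.189, 0.982, -0.008], [0.982, -0.189, 0.002], [0.001, -0.008, -1.0]]
ft_force: [0.1, 0.4, -1.0]
grip_width: 0.0855
[0.52080308 0.15704178 0.2006979 ] -10.876393777807586 [-0.00755506  0.00221822 -0.999969  ]
```

View pics/c2.png

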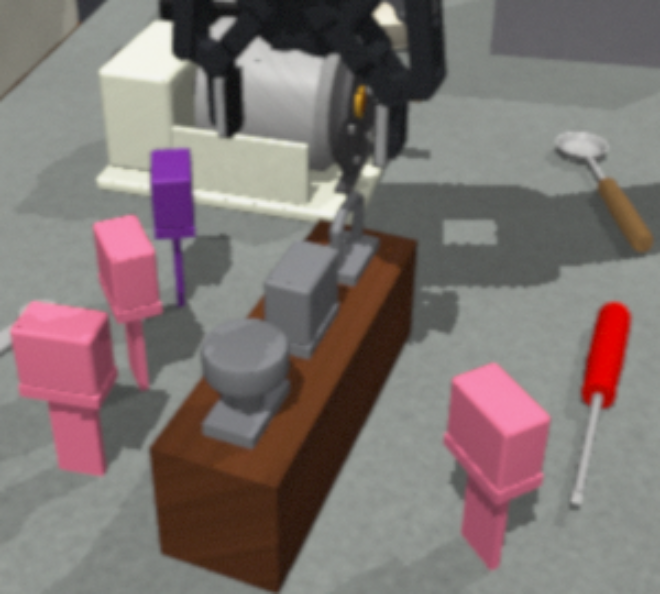

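The crop shows the open jaws at (225,100) and (385,120), straddling the block at (305,295) along its thin direction. Descend.

```bash
python3 -m pendant '[[[1,-1,-35],0,1],[[0,0,-35],0,1],[[0,0,-25],0,1],[[0,0,-10],0,1],[[0,0,0],0,1]]'; python3 -m pendant '[[[0,0,0],0,-0.2],[[0,0,0],0,-0.4],[[0,0,0],0,-0.6],[[0,0,0],0,-1],[[0,0,0],0,-1],[[0,0,0],0,-1],[[0,0,0],0,-1]]' 40
```

```text
time_s: 2.28
position: [0.5193, 0.162, 0.0992]
tool_rot: [[0.176, 0.984, 0.001], [0.984, -0.176, 0.004], [0.004, 0.0, -1.0]]
ft_force: [-0.0, 0.3, 0.3]
grip_width: 0.0851
time_s: 3.15
position: [0.5203, 0.1625, 0.1022]
tool_rot: [[0.175, 0.985, 0.006], [0.985, -0.175, 0.005], [0.006, 0.005, -1.0]]
ft_force: [-0.1, -0.3, 0.3]
grip_width: 0.0295
```

```bash
python3 -m pendant '[[[0,0,15],0,-1],[[0,0,30],0,-1],[[0,0,40],0,-1],[[0,0,40],0,-1],[[0,0,40],0,-1],[[0,0,15],0,-1],[[0,0,0],0,-1]]'
python3 - <<'E'
from h import *
im,d=grab('side','side3')
cv2.imwrite('pics/c3.png',cv2.resize(im[60:380,180:500,::-1],None,fx=1.8,fy=1.8))
E
```

```text
time_s: 4.03
position: [0.5187, 0.1622, 0.2935]
tool_rot: [[0.175, 0.985, 0.009], [0.985, -0.175, 0.005], [0.006, 0.008, -1.0]]
ft_force: [0.7, 0.6, -0.9]
grip_width: 0.0295
```

View pics/c3.png

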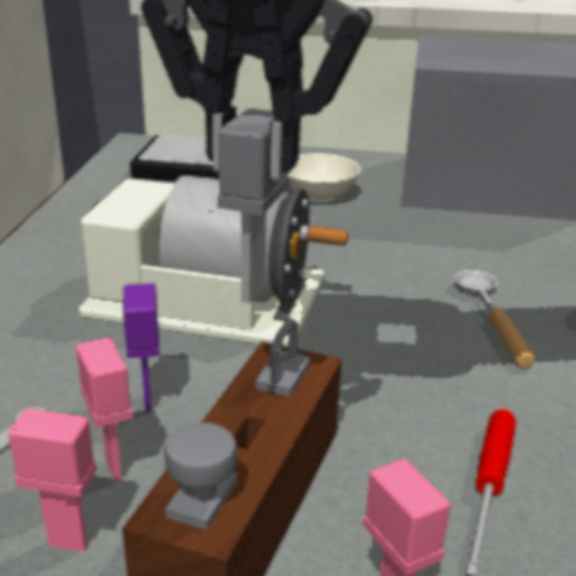

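The gauge is held and lifted: handle at (248,160), tip at (250,320), the middle slot empty, and the round and loop gauges still in place. Move to above the gap.

```bash
python3 -m pendant '[[[3,-25,0],0.01,-1],[[5,-45,0],0.015,-1],[[5,-50,0],0.015,-1],[[5,-50,0],0.015,-1],[[5,-50,0],0.015,-1],[[5,-50,0],0.015,-1],[[5,-45,0],0.01,-1],[[3,-30,0],0,-1],[[0,0,0],0,-1]]'
```

```text
time_s: 5.2
position: [0.5506, -0.1928, 0.2832]
tool_rot: [[0.076, 0.997, -0.01], [0.997, -0.076, 0.011], [0.01, -0.01, -1.0]]
ft_force: [-0.1, -0.7, -0.5]
grip_width: 0.0301
```

```bash
python3 -m pendant '[[[0,10,-12],0,-1],[[0,9,-12],0,-1],[[0,0,0],0,-1]]'
python3 - <<'E'
from h import *
s=env.observe();R=np.array(s['tool_rot']);print(s['position'],np.degrees(np.arctan2(R[1,1],R[0,1])))
a,_=grab('side','side4'); b,_=grab('top','top4')
cv2.imwrite('pics/c4.png',np.hstack([cv2.resize(a[60:260,200:400,::-1],(400,400)),cv2.resize(b[120:270,400:550,::-1],(400,400))]))
E
```

```text
time_s: 5.58
position: [0.5498, -0.1693, 0.2561]
tool_rot: [[0.074, 0.997, -0.013], [0.997, -0.073, 0.014], [0.013, -0.014, -1.0]]
ft_force: [-0.6, 0.0, -0.9]
grip_width: 0.0295
[ 0.54983389 -0.16931988  0.25613268] -4.206258636148649
```

View pics/c4.png

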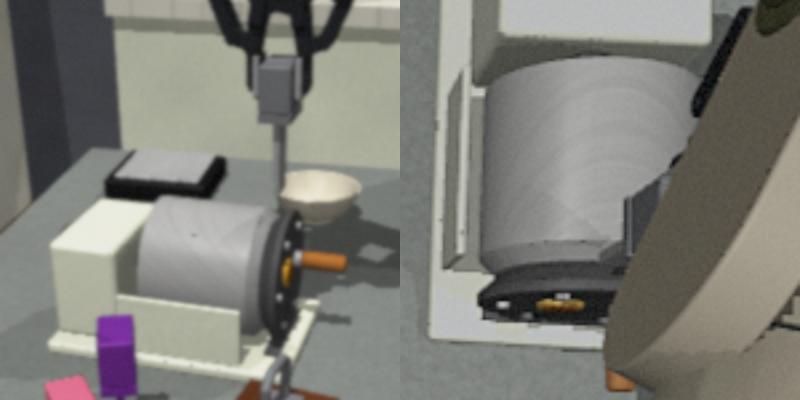

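```bash
cat > m.py <<'E'
from h import *
import sys
def meas(tag,zt):  # zt: handle underside z
    w=cloud('side',np.load(tag+'.npz')['d']); P=w.reshape(-1,3); P=P[~np.isnan(P[:,0])]
    for nm,lo,hi in(('blade low',max(zt-.067,.147),zt-.035),('blade up',max(zt-.035,.147),zt-.005),('handle',zt+.005,zt+.045)):
        Q=P[(abs(P[:,0]-.551)<.03)&(abs(P[:,1]+.165)<.05)&(P[:,2]>lo)&(P[:,2]<hi)]
        if len(Q)<5: print(nm,len(Q)); continue
        print(nm,len(Q),'x pct',(np.percentile(Q[:,0],[3,20,50,80,97])*1e3).round(1),'y',(np.percentile(Q[:,1],[3,20,50,80,97])*1e3).round(1),'z',Q[:,2].min().round(4),Q[:,2].max().round(4))
E
python3 - <<'E'
from m import *
meas('side4',.085+.2561-.102)
w=cloud('side',np.load('side4.npz')['d'])
for r in range(88,165,5): print(r,[tuple((w[r,c]*1e3).round(0)) for c in range(326,352,3) if abs(w[r,c,1]+.17)<.05])
E
```

```text
blade low 106 x pct [545.2 545.9 547.2 550.  552.7] y [-185.1 -174.4 -162.2 -158.7 -157.6] z 0.1726 0.2041
blade up 106 x pct [545.2 546.2 547.5 550.4 552.4] y [-187.7 -179.7 -163.3 -159.3 -157.1] z 0.2045 0.2341
handle 630 x pct [523.6 535.1 547.6 562.1 575.6] y [-173.4 -161.1 -151.4 -149.4 -147.6] z 0.2444 0.2841
88 [(np.float64(574.0), np.float64(-165.0), np.float64(294.0)), (np.float64(568.0), np.float64(-160.0), np.float64(295.0)), (np.float64(565.0), np.float64(-174.0), np.float64(292.0)), (np.float64(562.0), np.float64(-186.0), np.float64(290.0)), (np.float64(556.0), np.float64(-185.0), np.float64(290.0)), (np.float64(551.0), np.float64(-186.0), np.float64(290.0)), (np.float64(546.0), np.float64(-186.0), np.float64(290.0)), (np.float64(541.0), np.float64(-189.0), np.float64(290.0)), (np.float64(531.0), np.float64(-157.0), np.float64(298.0))]
93 [(np.float64(574.0), np.float64(-165.0), np.float64(285.0)), (np.float64(568.0), np.float64(-161.0), np.float64(286.0)), (np.float64(561.0), np.float64(-151.0), np.float64(289.0)), (np.float64(556.0), np.float64(-153.0), np.float64(289.
[... 3155 characters left out ...]
213.0))]
138 [(np.float64(549.0), np.float64(-156.0), np.float64(209.0)), (np.float64(546.0), np.float64(-172.0), np.float64(204.0))]
143 [(np.float64(550.0), np.float64(-159.0), np.float64(199.0)), (np.float64(546.0), np.float64(-174.0), np.float64(194.0))]
148 [(np.float64(549.0), np.float64(-158.0), np.float64(189.0)), (np.float64(546.0), np.float64(-173.0), np.float64(185.0))]
153 [(np.float64(549.0), np.float64(-158.0), np.float64(180.0)), (np.float64(546.0), np.float64(-175.0), np.float64(174.0))]
158 []
163 [(np.float64(577.0), np.float64(-190.0), np.float64(146.0)), (np.float64(572.0), np.float64(-191.0), np.float64(146.0)), (np.float64(566.0), np.float64(-196.0), np.float64(144.0))]
```

Side view: handle at (278,90) on the crop with the blade vertical above the gap. The top view is mostly hidden by the arm. The blade needs about +4 mm in x and −4 mm in y. I'll correct and descend in stages.

```bash
python3 -m pendant '[[[4,-4,-5],0,-1],[[0,0,-8],0,-1],[[0,0,0],0,-1]]'
python3 - <<'E'
from m import *
s=env.observe();R=np.array(s['tool_rot']);print(s['position'],np.degrees(np.arctan2(R[1,1],R[0,1])))
grab('side','side5'); meas('side5',s['position'][2]-.017)
E
```

```text
time_s: 6.05
position: [0.5548, -0.1749, 0.2439]
tool_rot: [[0.074, 0.997, -0.01], [0.997, -0.074, 0.012], [0.011, -0.01, -1.0]]
ft_force: [-0.6, 1.2, -1.0]
grip_width: 0.0295
[ 0.55483205 -0.17488474  0.24392116] -4.253972421518866
blade low 113 x pct [550.4 551.1 552.3 555.9 558. ] y [-193.  -183.2 -167.4 -164.8 -163. ] z 0.16 0.1917
blade up 110 x pct [550.9 551.6 553.1 556.7 558.6] y [-188.8 -180.1 -166.5 -164.6 -162.7] z 0.192 0.2217
handle 587 x pct [528.2 539.9 551.9 566.4 578.6] y [-175.9 -166.2 -156.9 -155.  -153.1] z 0.2319 0.2719
```

```bash
python3 -m pendant '[[[-1,0,-8],0,-1],[[0,0,-8],0,-1],[[0,0,-8],0,-1],[[0,0,0],0,-1]]'
```

```text
time_s: 6.6
position: [0.5539, -0.1752, 0.2194]
tool_rot: [[0.075, 0.997, -0.008], [0.997, -0.075, 0.01], [0.01, -0.008, -1.0]]
ft_force: [0.4, -0.2, -3.5]
grip_width: 0.0296
```

```bash
python3 -m pendant '[[[0,0,-5],0,-1],[[0,0,-5],0,-1],[[0,0,-5],0,-1],[[0,0,0],0,-1]]'
python3 - <<'E'
from h import *
grab('side','side6'); print(env.observe()['ft_force'])
E
```

```text
time_s: 7.1
position: [0.5541, -0.1754, 0.204]
tool_rot: [[0.075, 0.997, -0.006], [0.997, -0.075, 0.01], [0.009, -0.007, -1.0]]
ft_force: [0.1, 1.0, -2.2]
grip_width: 0.0292
[ 0.06442649 -1.22191102 -3.12383714]
```

Run:
```python
from m import *
im=np.load('side6.npz')['im']; cv2.imwrite('pics/c6.png',cv2.resize(im[80:260,220:400,::-1],(720,720)[:2] and (590,590),interpolation=2))
meas('side6',.187)
```

```text
blade low 21 x pct [549.9 550.7 552.4 557.3 577.2] y [-191.5 -183.5 -170.5 -166.7 -164.6] z 0.1471 0.1519
blade up 98 x pct [550.2 550.9 552.2 555.9 557.8] y [-192.1 -181.8 -167.6 -165.4 -164.2] z 0.1522 0.1816
handle 551 x pct [527.6 539.6 551.4 566.  578.1] y [-178.9 -166.7 -157.4 -155.6 -153.7] z 0.192 0.2319
```

View pics/c6.png

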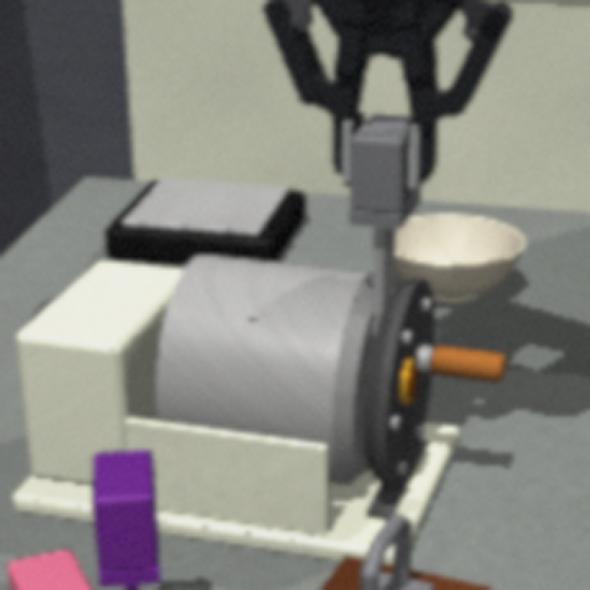

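The blade at (383,265) goes into the gap between the drum bevel and the dark plate. Continue down.

```bash
python3 -m pendant '[[[0,0,-5],0,-1],[[0,0,-5],0,-1],[[0,0,-5],0,-1],[[0,0,-5],0,-1]]'; python3 -m pendant '[[[0,0,-5],0,-1],[[0,0,-4],0,-1],[[0,0,0],0,-1]]'
```

```text
time_s: 7.65
position: [0.5546, -0.1756, 0.1838]
tool_rot: [[0.075, 0.997, -0.004], [0.997, -0.075, 0.009], [0.008, -0.005, -1.0]]
ft_force: [-0.0, 0.9, 3.2]
grip_width: 0.0293
time_s: 8.02
position: [0.5543, -0.1755, 0.1734]
tool_rot: [[0.075, 0.997, -0.005], [0.997, -0.075, 0.009], [0.009, -0.006, -1.0]]
ft_force: [-0.5, 0.1, -0.4]
grip_width: 0.0297
```

```bash
python3 -m pendant '[[[0,0,-3],0,-1],[[0,0,-3],0,-1]]'; python3 -m pendant '[[[0,0,-2],0,-1]]';python3 -m pendant '[[[0,0,-1],0,-1],[[0,0,0],0,-1]]'
python3 - <<'E'
from m import *
s=env.observe();print(s['ft_force']); grab('side','side7')
w=cloud('side',np.load('side7.npz')['d']).reshape(-1,3)
m=(abs(w[:,0]-.552)<.008)&(w[:,1]>-.162)&(w[:,1]<-.148)&(w[:,2]>.13); print('handle face z',m.sum(),np.sort(w[m,2])[[0,3,-4,-1]] if m.sum()>8 else '')
E
```

```text
time_s: 8.28
position: [0.5546, -0.1756, 0.1675]
tool_rot: [[0.075, 0.997, -0.005], [0.997, -0.075, 0.009], [0.008, -0.005, -1.0]]
ft_force: [-0.9, -0.1, 2.1]
grip_width: 0.0296
time_s: 8.4
position: [0.5546, -0.1756, 0.1654]
tool_rot: [[0.075, 0.997, -0.005], [0.997, -0.075, 0.009], [0.008, -0.005, -1.0]]
ft_force: [-1.4, -0.4, 2.2]
grip_width: 0.0294
time_s: 8.65
position: [0.5545, -0.1756, 0.1642]
tool_rot: [[0.075, 0.997, -0.005], [0.997, -0.075, 0.009], [0.008, -0.005, -1.0]]
ft_force: [-0.8, -0.4, 1.2]
grip_width: 0.0294
[-0.80596144 -0.41768316  1.17382136]
handle face z 311 [0.13016102 0.13113246 0.34942808 0.38282656]
```

Force is low and the handle is about 2 mm from the rim. Release and retreat.

```bash
python3 -m pendant '[[[0,0,0],0,-0.1],[[0,0,0],0,0.1],[[0,0,0],0,0.4],[[0,0,0],0,0.8],[[0,0,0],0,1],[[0,0,0],0,1],[[0,0,0],0,1]]'; python3 -m pendant '[[[0,0,10],0,1],[[0,0,20],0,1],[[0,0,35],0,1],[[0,0,40],0,1],[[-20,20,20],0,1],[[-50,30,0],0,1],[[-50,30,0],0,1],[[-50,30,0],0,1],[[0,0,0],0,1]]'
python3 - <<'E'
from h import *
a,d1=grab('side','side8'); b,d=grab('top','top8')
cv2.imwrite('pics/c8.png',np.hstack([cv2.resize(a[100:280,200:380,::-1],(400,400)),cv2.resize(b[120:270,400:550,::-1],(400,400))]))
w=cloud('top',d).reshape(-1,3); m=(abs(w[:,0]-.552)<.03)&(abs(w[:,1]+.18)<.04)&(w[:,2]>.175)&(w[:,2]<.215)
if m.sum()>20:
    P=w[m]; print('top',m.sum(),cv2.minAreaRect((P[:,:2]*1e3).astype(np.float32)),np.median(P[:,2]))
    A=np.c_[P[:,:2],np.ones(len(P))];print('tilt',np.linalg.lstsq(A,P[:,2],rcond=None)[0][:2])
E
```

```text
time_s: 9.57
position: [0.5544, -0.1754, 0.1638]
tool_rot: [[0.074, 0.997, -0.005], [0.997, -0.074, 0.009], [0.009, -0.006, -1.0]]
ft_force: [0.1, 0.4, 1.2]
grip_width: 0.0855
time_s: 10.7
position: [0.3788, -0.0622, 0.2978]
tool_rot: [[0.075, 0.997, 0.001], [0.997, -0.075, 0.006], [0.006, 0.001, -1.0]]
ft_force: [1.4, 0.4, 0.5]
grip_width: 0.0851
top 905 ((551.1533813476562, -180.30911254882812), (49.19320297241211, 30.394357681274414), 85.6108627319336) 0.19558098940755742
tilt [ 0.14686857 -0.10001392]
```

View pics/c8.png

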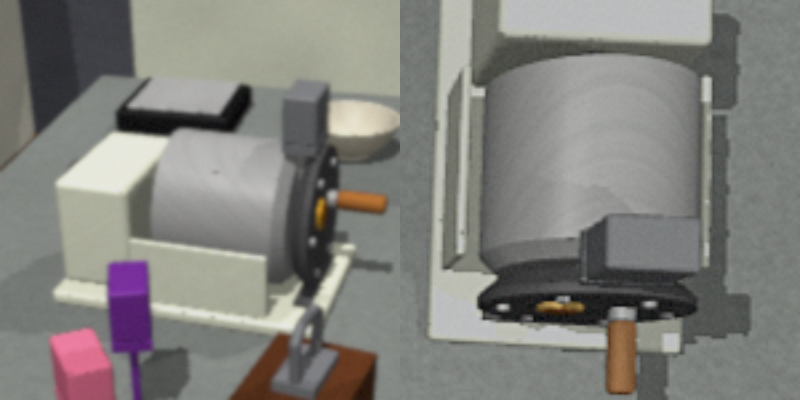

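The handle is seated at the rim and upright: side crop (305,115), top crop (650,243). The loop gauge is untouched at (305,350).

Run:
```python
from h import *
w=cloud('top',np.load('top8.npz')['d']).reshape(-1,3); m=(abs(w[:,0]-.552)<.03)&(abs(w[:,1]+.18)<.04)&(abs(w[:,2]-.1956)<.006)
P=w[m];print(m.sum(),np.linalg.lstsq(np.c_[P[:,:2],np.ones(len(P))],P[:,2],rcond=None)[0][:2])
ticket.close_job()
```

```text
776 [ 0.01437545 -0.00762226]
the job is handed in; nothing more can be done
```

I took the grey block-handled gauge from the middle slot, slid its blade down into the gap, let go and backed the arm away. I handed the job in at about 11 s; it gives no verdict, so I can't say it passed.

**Last checks:**
- **Position:** the handle's centre is about 1.3 mm from my estimate of the gap's middle. Its underside is about 0.6 mm above the rims, so the tip is about 69 mm down.
- **Alignment:** the handle tilts about 0.016 rad and is in line with the gap to about 0.3°.
- **Forces:** the wrist force reading stayed under 4 N during the insertion.
- **Other gauges:** in the last side crop the loop gauge is still in its slot. The round gauge was outside that crop; I last saw it in place after the lift, and the arm went nowhere near it afterwards.

**What disagreed or wasn't measured:**
- The two cameras put the gap's middle about 2 mm apart in x, so I aimed between them; the final 1.3 mm uses the top camera's estimate.
- I gripped the handle about 6 mm off centre along its y and allowed for that when lining up.
- A first tilt fit read about 0.15 rad because it included points from the handle's side faces. The 0.016 rad figure uses the top face only.
- I didn't measure the pinch force directly. I infer it from the 1–3 N of drag during the slide and from the gauge standing on its own.

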